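Release the jar from the one-handed jar clamp

ROBOT

A 7-joint arm with a two-finger parallel gripper is mounted at the origin on a cart in front of the work surface, level with it; the furniture and walls round the work are solid. World frame = base frame: x ahead of the robot, y to its left, z up, the work surface at z = 0. Lengths are in m, angles in rad, forces in N, time in s.
With the tool pointing down it reaches from about 0.425 to 0.925 m from the base axis. Payload 6.8 kg.
Tool frame: the origin (TCP) lies at the very end of the fingers, on their centre line; the grasp point (between the pads) lies 19 mm behind it; z points along the fingers, y is the line along which they close (so a half turn about z gives the same grasp; the last joint's range is limited). The gripper opens to 85 mm and grips with 20 to 120 N. Pads are 22 mm wide; open, the fingers measure 114 mm over their backs; the gripper's body (76 mm by 85 mm) begins 54 mm behind the grasp point. The pads swing forward as they close: fully open they stand 13 mm farther back than shut.
Start: joints at [1.158, 0.477, 0.022, 1.555, -0.011, 1.109, -0.083], TCP at [0.203, -0.644, 0.231] pointing down, gripper open.
Joint ranges: [-2.96, 2.96], [-0.34, 2.1], [-1.41, 1.46], [0.24, 2.44], [-1.37, 4.51], [0.17, 1.92], [-2.96, 2.96]. Speed limits (rad/s): [2.39, 2.39, 3.14, 3.14, 3.14, 3.14, 3.14].

INTERFACE

Orientations are given as a unit quaternion [w, x, y, z].
In Python, from station import bot gives the robot as it stands.
- The arm moves only by the tool apply_moves, never from a script. Its argument "deltas" is a list of rows, each a list of 3 entries, a list of its own where there are three numbers: the closure, from 0 (fully open) to 1 (shut), then the shift along the tool's x, y, z in units of 0.2 m (1.0 is 0.2 m), then the turn about the tool's z in units of 2 pi rad (1.0 is 2 pi rad). A call has 1 to 12 rows; each row is the pose to reach, as a shift and turn from the pose commanded when the call began, along the tool's axes at that moment, turning the shorter way round; what a row does not reach only later rows make up. A row lasts 1/10 s, in which the tool goes at most 50 mm and 8.59 degrees, less where a joint would pass 70% of its speed; a pose out of reach is approached as far as the arm can. A call with a number of a shift or a turn outside -1 to 1 is refused whole. A call with a gripper value outside its range is refused whole. The fingers move at their own pace and stop on an object; "squeeze" is the grip in N (left out, the last holds). Time passes only in rows, so rows that repeat a pose let the fingers close. It gives the time, the measured TCP pose, the force, the opening and the grip force at its end, in the units of the state.
- bot.get_obs(): the state, without advancing time (a new reading comes with each control period).
- bot.read_camera(name): name is "scene" or "top" or "wrist"; returns a dict with "color" (480x640x3 uint8, red, green, blue), "intrinsics" (3x3 intrinsics, pixels), "pose" (4x4, takes a point from camera to world coordinates); the wrist camera has in their place "hand_eye" (4x4, takes a point from camera to tool coordinates, whose origin is the TCP and whose axes are the flange's). Camera axes: x right, y down, z forward; pixel columns grow to the right and rows downward; lengths in m; the calibration is good to about 2 mm. A picture is of the moment at which its call begins: read the wrist's pose just before it. There is no depth.
- bot.hand_in(): hands the job in; it is judged then, once.
Trained networks look in a picture, given as the dict that the camera call returned (one of the last four; its "shot" number tells which), for a name from the list of things; names that differ only in an ending like _2 or _b are one class to them, and where a whole thing is asked for, a point or a joint stands for the part that bears it (a point fixed in the world has none). Each returns a list of dicts, best first, with "confidence" (0 to 1); they miss things now and then, are a little off and sometimes report something else, mostly with a low value. They report only what shows in the picture. A call takes as long as a camera call. They do not tell look-alikes from the thing itself.
- bot.look_for(picture, target): "point" ([x, y, z] in m, in world coordinates, good to about 4 mm: the middle of the surface that is visible of it).
The state is a dict: "t": time; "q": joint angles; "joint_vel": joint speeds; "joint_torque": joint torques, N m; "eef_pos": TCP position; "tool_rot": TCP orientation; "contact_force": force on the tool from outside, world axes, zero at the start; "torque": the same for the moment, N m; "gripper_width": opening from 0.0 (shut) to 1.0 (fully open); "grasp_force": force on a finger pad.
Only numpy, scipy, OpenCV 4.12 (cv2) and the standard library are available. Lean on these libraries where they do the work, as an engineer would, in place of code of your own. Each camera call takes 0.05 s, during which the arm holds its last target. There are 200 camera calls.

TASK

The lid of the sugar jar has just been screwed tight in the jar clamp; now open the clamp so that the jar stands free. With a fingertip press the orange thumb release down and, keeping it down, push the sliding jaw all the way back along its bar to the end stop, then let go. Nothing is to be picked up: leave the jar standing where it is on the clamp's base, and leave the other things on the worktop alone.

Things in the scene. Friction and masses are not known exactly. Their poses are not given: they have to be found in the camera images.
- jar_clamp: Jar clamp fixed to the worktop: white base 290x126 mm, top 13 mm up; steel bar (top edge 62 mm up, teeth below) along one side, fixed jaw at one end, white end stop 76 mm high at the other. Origin: centre of the base's underside. x: along the bar to the end stop, the way the jaw opens; y: from the bar (y -35 mm, robot's side) to the jar (y +25 mm); z up. The end stop lies to the robot's right.
- jaw (a joint): Sliding jaw, a white carriage 74 mm long and 36 mm wide astride the bar, top 78 mm above the worktop: 0 m = closed on the jar, 0.085 m = fully back at the end stop; grows along the clamp's +x. A ratchet pawl keeps it from opening; with the release down it slides with 1 to 2 N.
- release (a joint): Thumb release, the orange ribbed pad on top of the sliding jaw: 0 m = up, 0.010 m = fully down; grows as it is pressed straight down against a spring (2.5 N at the top, 5.5 N at the bottom). The pawl is clear of the teeth from 0.0045 m down. Let go, it springs up and the pawl drops in again, so it must be kept down while the jaw is pushed.
- thumb_pad (a point): Centre of the upper face of the orange pad (38 mm along the bar, 30 mm across), 94.5 mm above the worktop when up. It rides on the sliding jaw and stays proud of the jaw's body even when fully down. Lift straight off it when done: a finger drawn back over the pressed pad drags the jaw along.
- thumb_stop (a point): Point on the face of the white thumb stop, an upright wall 36 mm wide and 10 mm thick at the end-stop (+x) end of the sliding jaw. The face looks along -x over the orange pad, whose centre is 22 mm in front of it; wall top 120 mm, this point 108 mm above the worktop. A fingertip on the pad pushes against this face to slide the jaw.
- sugar_jar: Sugar jar with a red lid, loose, 68 mm in diameter and 100 mm tall, about 0.32 kg; it stands on the clamp's base (its underside 15 mm above the worktop) between the two jaws. Origin: centre of its underside, z up along the jar. It is to be left standing there.
- coffee_pod_0: Loose coffee pod with a red foil lid, 51 mm in diameter, 44 mm tall, standing to the right; bystander. Origin: centre of the underside.
- coffee_pod_1: Loose coffee pod, white cup with a yellow foil lid, same size; bystander.
- coffee_pod_3: Loose coffee pod, white cup with a violet foil lid, same size; bystander.
- mug_2: Loose white mug with grey and green diamonds, 83 mm wide (116 mm with its handle), 94 mm tall, at the back beside the coffee machine; bystander. Origin: centre of the underside.
There are look-alikes about, which are no part of the job. There is more than one size of the sugar_jar; the one meant has the size given above.

How it is judged:
On the way, in this order (a step that is already met when the one before it is completed fails the run):
1. the thumb release is pressed down far enough to lift the pawl out of the teeth, with the jaw still closed (value of joint release above 0.0042 m and value of joint jaw below 0.02 m), for 0.05 s.
2. the sliding jaw is pushed all the way back (value of joint jaw above 0.08 m), for 0.1 s.
At the end, for the whole second after the job is handed in: The sliding jaw is fully back (within 5 mm of the end of its 85 mm travel) and at rest, the thumb release is up again, and the jar stands upright (within 0.12 rad) and still, within 15 mm of where it was (value of joint jaw above 0.08 m and value of joint release below 0.0042 m and velocity of joint jaw between -0.005 and 0.005 m/s and angle between sugar_jar's own z axis and vertical below 0.12 rad and distance of sugar_jar from where it was at the start of the episode below 0.015 m and linear speed of sugar_jar below 0.02 m/s); the robot touches nothing.
It fails at once if the jar is lifted, or pushed more than 25 mm from its place (height (world z) of sugar_jar above 0.025 m or distance of sugar_jar from where it was at the start of the episode above 0.025 m).
It fails at once if the jar is tipped by more than 0.25 rad (angle between sugar_jar's own z axis and vertical above 0.25 rad).
It fails at once if another loose thing is moved by more than 20 mm (distance of any of coffee_pod_0, coffee_pod_1, coffee_pod_3, mug_2 from where it was at the start of the episode above 0.02 m).
It also fails if it takes over 32 s, if anything falls off the work surface, if the arm or the gripper's body presses on something with over 40 N, if the wrist force passes 120 N, or if a joint passes its speed limit or range.

## Working session

There is one attempt and no reset: what is moved stays moved. The work goes in short steps, Python scripts to look and compute and a tool call to move; the robot and the scene stay as the last step left them, time stands still between calls to the robot, and variables do not carry over. Pictures are saved under pics/ and viewed, at most 10 in all, crops included, and the job is handed in when it is done.

Besides the shell and the picture viewer there is one more tool, called by a JSON object that holds its "name" and its "arguments", one argument or row to a line. apply_moves: Moves the arm, as the interface text tells. Its arguments: {"type":"object","properties":{"deltas":{"type":"array","items":{"type":"array"}},"squeeze":{"type":"number"}},"required":["deltas"]}

```bash
mkdir -p pics; python3 - <<'E'
from station import bot
import cv2
o=bot.get_obs();print(o['t'],o['eef_pos'],o['tool_rot'],o['contact_force'],o['gripper_width'])
for c in('scene','top'):
    p=bot.read_camera(c);cv2.imwrite(f'pics/{c}0.png',p['color'][:,:,::-1])
    print(c,p['pose'].tolist() if hasattr(p['pose'],'tolist') else p['pose'],p['intrinsics'])
    for n in('thumb_pad','thumb_stop','jar_clamp','sugar_jar','jaw','release'):
        for d in bot.look_for(p,n)[:3]:print(n,d['confidence'],d['point'])
E
```

```text
0.0 [ 0.20235518 -0.64331859  0.23030269] [-9.05171752e-04  9.88409042e-01  1.51811408e-01 -2.08915986e-04] [ 0.99638599 -0.07160469  0.13605482] 0.997234172955961
scene [[-0.7654301674908204, -0.4847986291275714, 0.4231866584510933, 0.10374607240677693], [-0.6435189562910345, 0.5767511207469118, -0.5032310578762788, 0.15551387475880724], [-0.00010765255397113187, -0.6575168696795609, -0.7534398147813262, 0.9546390245025534], [0.0, 0.0, 0.0, 1.0]] [[611.12847096   0.         318.08739736]
 [  0.         611.12847096 239.04025798]
 [  0.           0.           1.        ]]
thumb_pad 0.76 [0.4904, -0.2199, 0.0967]
thumb_stop 0.82 [0.4934, -0.2157, 0.0775]
jar_clamp 0.86 [0.5051, -0.2199, 0.0127]
sugar_jar 0.79 [0.5748, -0.1725, 0.0957]
sugar_jar 0.7 [0.466, -0.4431, 0.052]
jaw 0.62 [0.4945, -0.2111, 0.0766]
release 0.74 [0.4951, -0.2174, 0.094]
top [[0.022577050739122348, -0.9983645216576352, 0.052521982780970776, 0.49095963015581645], [-0.9995444965808538, -0.02359373735763692, -0.018818472637987447, -0.38214752149143805], [0.020026885300788156, -0.05207319322665307, -0.9984424402099146, 1.375118807595859], [0.0, 0.0, 0.0, 1.0]] [[618.35154772   0.         313.67706654]
 [  0.         618.35154772 232.60023477]
 [  0.           0.           1.        ]]
thumb_pad 0.74 [0.4932, -0.2209, 0.0962]
thumb_stop 0.91 [0.5132, -0.2225, 0.0739]
jar_clamp 0.69 [0.513, -0.2603, 0.016]
sugar_jar 0.91 [0.5925, -0.188, 0.1153]
sugar_jar 0.64 [0.4746, -0.4615, 0.0686]
jaw 0.64 [0.513, -0.2207, 0.0769]
release 0.7 [0.4937, -0.2193, 0.0965]
release 0.27 [0.5122, -0.2206, 0.0769]
```

View pics/scene0.png

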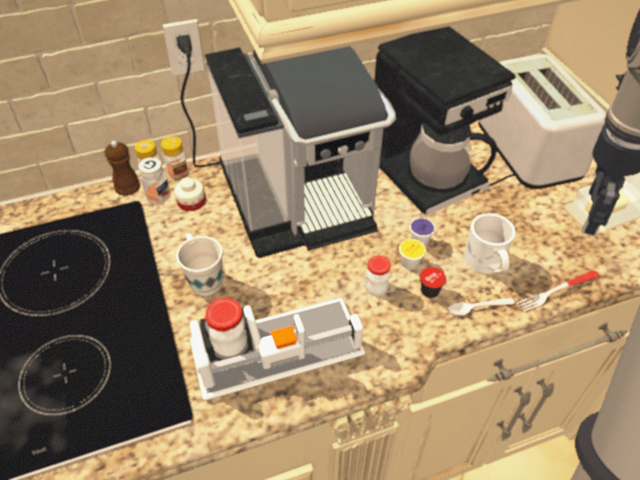

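View pics/top0.png

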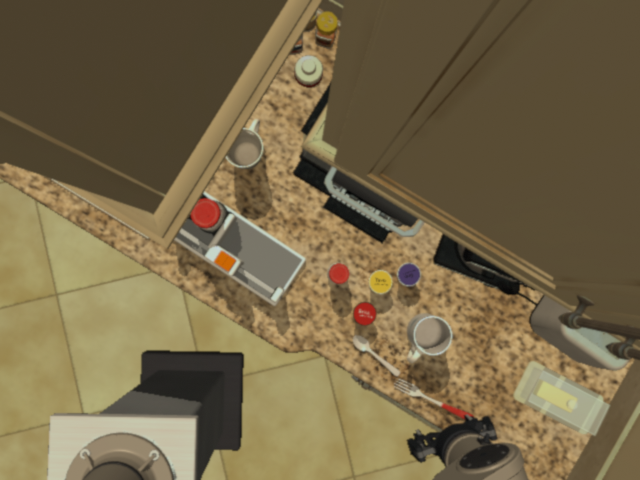

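Scene view: the clamp lies at about (275,345), with the orange pad at (285,338) and the end stop at (355,325). Two red-lidded jars could be the sugar jar: one in the clamp at (226,325) and a smaller loose one at (378,275). The one in the clamp fits, because it is larger and stands on the base between the jaws. I'll confirm with a crop and measure the bar direction.

```bash
cat >h.py <<'E'
import numpy as np
def ray(p,uv,z):
    P=np.array(p['pose']);K=np.array(p['intrinsics'])
    d=P[:3,:3]@np.linalg.solve(K,[uv[0],uv[1],1.]);c=P[:3,3]
    return c+d*(z-c[2])/d[2]
E
python3 - <<'E'
from station import bot
import cv2,numpy as np
from h import ray
for c in('top','scene'):
    p=bot.read_camera(c);im=p['color'];hsv=cv2.cvtColor(im,cv2.COLOR_RGB2HSV)
    m=cv2.inRange(hsv,(8,190,150),(17,255,255))
    n,l,s,ce=cv2.connectedComponentsWithStats(m)
    for i in range(1,n):
        if s[i][4]>60:
            pts=np.argwhere(l==i)[:,::-1].astype(np.float32)
            w=np.array([ray(p,q,.0945)[:2] for q in pts]);
            r=cv2.minAreaRect((w*1000).astype(np.float32))
            print(c,ce[i],s[i],ray(p,ce[i],.0945),r)
    x,y=(165,180) if c=='top' else (180,280)
    cv2.imwrite(f'pics/{c}crop.png',cv2.resize(im[y:y+130,x:x+190,::-1],None,fx=4,fy=4,interpolation=cv2.INTER_CUBIC))
E
```

```text
top [224.5        260.73786408] [215 252  20  18 206] [ 0.49585415 -0.22360493  0.0945    ] ((495.7237243652344, -223.52130126953125), (33.28916931152344, 25.628210067749023), 57.70396423339844)
scene [285.07729469 338.4589372 ] [275 328  21  20 207] [ 0.48929355 -0.21901808  0.0945    ] ((492.7346496582031, -220.42279052734375), (34.74605941772461, 32.477691650390625), 58.47444152832031)
```

View pics/topcrop.png

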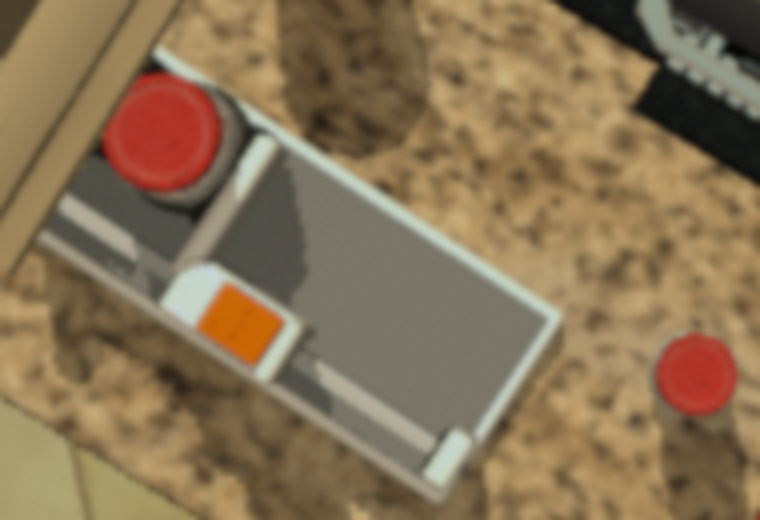

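View pics/scenecrop.png

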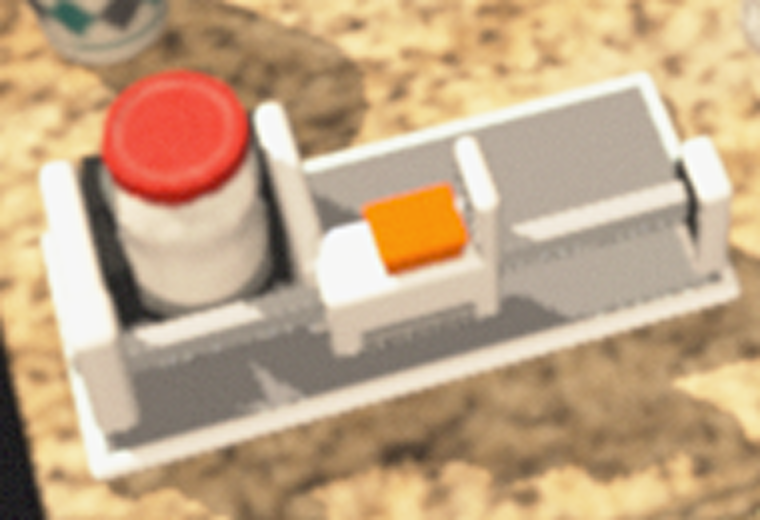

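The crops confirm it: the large jar stands between the jaws, and the pad is on the carriage with the thumb-stop wall on its end-stop side. The pad centre is at about (0.493, -0.222) and clamp +x points at -122° in the world. I'll close the gripper and move over in two stages, high up.

{"name": "apply_moves", "arguments": {
  "deltas": [
    [1,[0.2,-0.156,0],0],
    [1,[0.4,-0.312,0],0],
    [1,[0.6,-0.468,0],0],
    [1,[0.8,-0.624,0],0],
    [1,[1.0,-0.78,0],0],
    [1,[1.0,-0.78,0],0],
    [1,[1.0,-0.78,0],0]
  ],
  "squeeze": 40
}}

```text
t: 1.5
eef_pos: [0.3478, -0.4338, 0.2316]
tool_rot: [0.0, 0.988, 0.154, 0.0]
contact_force: [-0.4, -0.6, 0.4]
gripper_width: -0.002
grasp_force: 0.0
```

{"name": "apply_moves", "arguments": {
  "deltas": [
    [1,[0.2,-0.156,0],-0.02],
    [1,[0.4,-0.312,0],-0.04],
    [1,[0.6,-0.468,0],-0.06],
    [1,[0.8,-0.624,0],-0.08],
    [1,[1.0,-0.78,0],-0.1],
    [1,[1.0,-0.78,0],-0.113],
    [1,[1.0,-0.78,0],-0.113],
    [1,[1.0,-0.78,0],-0.113]
  ]
}}

```text
t: 2.3
eef_pos: [0.4895, -0.2288, 0.2311]
tool_rot: [0.0, 0.875, 0.483, -0.001]
contact_force: [-0.4, -0.3, 0.2]
gripper_width: -0.003
grasp_force: 0.0
```

```bash
cat >>h.py <<'E'
from scipy.spatial.transform import Rotation as R
def todo(o,tgt):
    r=R.from_quat(np.roll(o['tool_rot'],-1)); m=r.as_matrix()
    print('t',o['t'],'tcp',o['eef_pos'],'F',o['contact_force'],'gw',o['gripper_width'])
    print('tool x angle',np.degrees(np.arctan2(m[1,0],m[0,0])),'z',m[:,2],'units',m.T@(np.array(tgt)-o['eef_pos'])/.2)
E
python3 - <<'E'
from station import bot
import cv2,numpy as np
from h import *
o=bot.get_obs();todo(o,[.493,-.222,.15])
p=bot.read_camera('wrist');im=p['color'];cv2.imwrite('pics/w1.png',im[:,:,::-1])
m=R.from_quat(np.roll(o['tool_rot'],-1)).as_matrix();T=np.eye(4);T[:3,:3]=m;T[:3,3]=o['eef_pos']
p2=dict(pose=T@np.array(p['hand_eye']),intrinsics=p['intrinsics'])
k=cv2.inRange(cv2.cvtColor(im,cv2.COLOR_RGB2HSV),(8,190,120),(17,255,255))
n,l,s,ce=cv2.connectedComponentsWithStats(k)
for i in range(1,n):
    if s[i][4]>200:
        w=np.array([ray(p2,q,.0945)[:2] for q in np.argwhere(l==i)[:,::-1]])
        print(ce[i],s[i],cv2.minAreaRect((w*1000).astype(np.float32)))
for n in('thumb_pad','thumb_stop'):
    for d in bot.look_for(p,n)[:2]:print(n,d)
E
```

```text
t 2.3 tcp [ 0.48950001 -0.228842    0.23106146] F [-0.39861048 -0.315513    0.15459725] gw -0.0031657044266287637
tool x angle 57.800360329681624 z [-8.25713200e-04 -8.39366810e-04 -9.99999307e-01] units [ 0.03873977 -0.00331923  0.40526384]
thumb_pad {'point': [0.4936, -0.2249, 0.0958], 'confidence': 0.68}
thumb_stop {'point': [0.5076, -0.2157, 0.0759], 'confidence': 0.72}
```

View pics/w1.png

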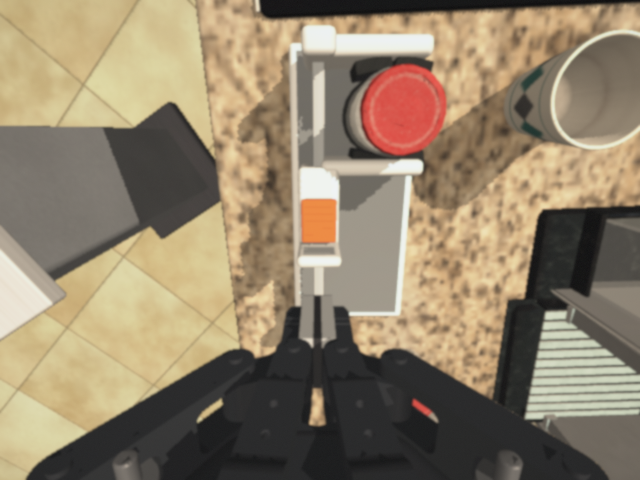

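Wrist view: the pad is at cols 302-336, rows 199-243, centred near (319,221). The wall top is at row ~258, and the fingertips are at (317,300), in line with the bar. I'll project these points.

```bash
python3 - <<'E'
from station import bot
from h import *
o=bot.get_obs();p=bot.read_camera('wrist')
m=R.from_quat(np.roll(o['tool_rot'],-1)).as_matrix();T=np.eye(4);T[:3,:3]=m;T[:3,3]=o['eef_pos']
p2=dict(pose=T@np.array(p['hand_eye']),intrinsics=p['intrinsics'])
f=lambda uv,z:(ray(p2,uv,z).round(4),(m.T@(ray(p2,uv,z)-o['eef_pos'])).round(4))
for a in[((302,199),.0945),((336,199),.0945),((302,243),.0945),((336,243),.0945),((319,221),.0945),((319,258),.12),((319,265),.12),((298,258),.12),((341,258),.12),((319,177),.078)]:print(a,*f(*a))
todo(o,[.493,-.222,.15])
E
```

```text
((302, 199), 0.0945) [ 0.494  -0.1989  0.0945] [ 0.0275 -0.0119  0.1367]
((336, 199), 0.0945) [ 0.5178 -0.2139  0.0945] [0.0274 0.0163 0.1367]
((302, 243), 0.0945) [ 0.4731 -0.2312  0.0945] [-0.0109 -0.0124  0.1367]
((336, 243), 0.0945) [ 0.498  -0.2468  0.0945] [-0.0109  0.017   0.1367]
((319, 221), 0.0945) [ 0.4959 -0.2224  0.0945] [0.0087 0.0022 0.1367]
((319, 258), 0.12) [ 0.4832 -0.2424  0.12  ] [-0.0151  0.0021  0.1112]
((319, 265), 0.12) [ 0.48   -0.2475  0.12  ] [-0.0211  0.0021  0.1112]
((298, 258), 0.12) [ 0.469  -0.2335  0.12  ] [-0.0151 -0.0146  0.1112]
((341, 258), 0.12) [ 0.4981 -0.2518  0.12  ] [-0.0151  0.0197  0.1112]
((319, 177), 0.078) [ 0.5144 -0.193   0.078 ] [0.0434 0.0023 0.1532]
t 2.45 tcp [ 0.4895103  -0.22842557  0.2312114 ] F [ 0.16930749  0.24402844 -0.21626713] gw 0.0019511299855832784
tool x angle 57.851227270711 z [-4.74571755e-04 -6.04440798e-04 -9.99999705e-01] units [ 0.03679668 -0.00229019  0.40602919]
```

The pad measures 38 x 29 mm, which matches the given size. Its centre is at tool (+8.5, +2.3) mm. I'll descend to 105 mm.

{"name": "apply_moves", "arguments": {
  "deltas": [
    [1,[0.045,0.011,0.1],0],
    [1,[0.045,0.011,0.25],0],
    [1,[0.045,0.011,0.4],0],
    [1,[0.045,0.011,0.5],0],
    [1,[0.045,0.011,0.57],0],
    [1,[0.045,0.011,0.61],0],
    [1,[0.045,0.011,0.63],0],
    [1,[0.045,0.011,0.63],0],
    [1,[0.045,0.011,0.63],0]
  ]
}}

```text
t: 3.4
eef_pos: [0.4978, -0.22, 0.1061]
tool_rot: [0.001, 0.874, 0.486, 0.0]
contact_force: [-0.1, -0.1, 0.6]
gripper_width: -0.0
grasp_force: 0.0
```

```bash
python3 - <<'E'
from station import bot
import cv2
from h import *
o=bot.get_obs();todo(o,[.4959,-.2224,.087])
p=bot.read_camera('scene');cv2.imwrite('pics/s2.png',cv2.resize(p['color'][270:400,180:370,::-1],None,fx=4,fy=4,interpolation=cv2.INTER_CUBIC))
E
```

```text
t 3.4 tcp [ 0.49777066 -0.21999016  0.1061203 ] F [-0.09005574 -0.1258008   0.59652898] gw -0.00031945937863258657
tool x angle 58.134477657656106 z [ 1.37873138e-03 -5.52409461e-04 -9.99998897e-01] units [-0.01519585 -0.00172239  0.09559517]
```

View pics/s2.png

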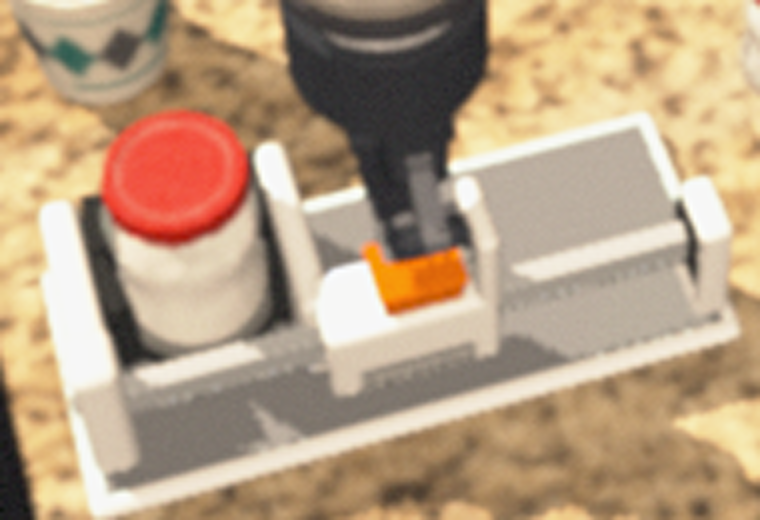

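The fingertip hovers over the pad, clear of the wall. Next I press down.

{"name": "apply_moves", "arguments": {
  "deltas": [
    [1,[0,0,0.03],0],
    [1,[0,0,0.06],0],
    [1,[0,0,0.075],0],
    [1,[0,0,0.09],0],
    [1,[0,0,0.095],0],
    [1,[0,0,0.095],0],
    [1,[0,0,0.095],0]
  ]
}}

```text
t: 4.15
eef_pos: [0.4974, -0.2199, 0.0866]
tool_rot: [0.0, 0.874, 0.486, 0.0]
contact_force: [0.5, -0.5, 4.1]
gripper_width: 0.004
grasp_force: 2.2
```

{"name": "apply_moves", "arguments": {
  "deltas": [
    [1,[0,0,0.006],0],
    [1,[-0.02,0,0.006],0],
    [1,[-0.04,0,0.006],0],
    [1,[-0.06,0,0.006],0],
    [1,[-0.08,0,0.006],0],
    [1,[-0.1,0,0.006],0],
    [1,[-0.12,0,0.006],0],
    [1,[-0.14,0,0.006],0],
    [1,[-0.16,0,0.006],0],
    [1,[-0.18,0,0.006],0],
    [1,[-0.2,0,0.006],0],
    [1,[-0.2,0,0.006],0]
  ]
}}

```text
t: 5.35
eef_pos: [0.4755, -0.2547, 0.0851]
tool_rot: [0.0, 0.874, 0.485, -0.0]
contact_force: [1.3, -1.2, 4.2]
gripper_width: -0.0
grasp_force: 2.4
```

```bash
python3 - <<'E'
from station import bot
import cv2
from h import *
o=bot.get_obs();todo(o,[.4959,-.2224,.087])
p=bot.read_camera('scene');cv2.imwrite('pics/s3.png',cv2.resize(p['color'][270:400,180:370,::-1],None,fx=4,fy=4,interpolation=cv2.INTER_CUBIC))
E
```

```text
t 5.35 tcp [ 0.47552833 -0.25469009  0.08509109] F [ 1.30534374 -1.15881958  4.15529112] gw -5.7593554802966246e-05
tool x angle 58.08680991823333 z [-3.01250936e-04 -6.20153774e-04 -9.99999762e-01] units [ 0.19088639  0.00111498 -0.00967534]
```

View pics/s3.png

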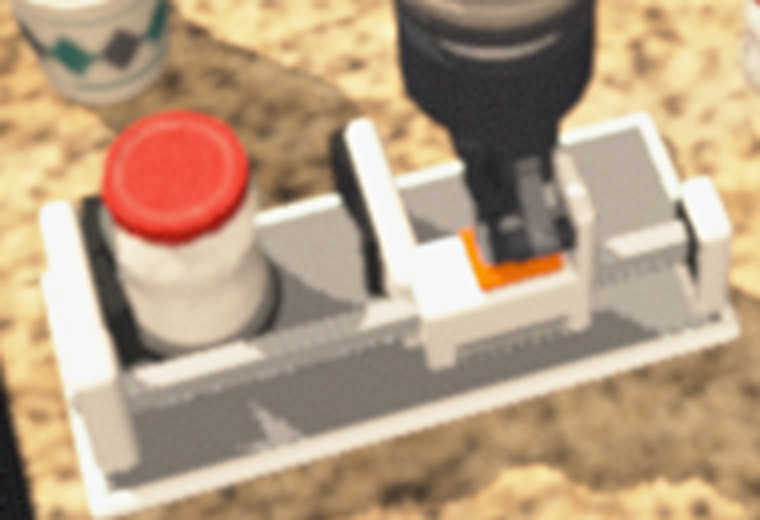

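The release is down and the jaw has moved roughly 35-40 mm; the jar is standing still. I'll keep pushing.

{"name": "apply_moves", "arguments": {
  "deltas": [
    [1,[-0.02,0,0],0],
    [1,[-0.04,0,0],0],
    [1,[-0.06,0,0],0],
    [1,[-0.08,0,0],0],
    [1,[-0.1,0,0],0],
    [1,[-0.12,0,0],0],
    [1,[-0.14,0,0],0],
    [1,[-0.16,0,0],0],
    [1,[-0.18,0,0],0],
    [1,[-0.2,0,0],0],
    [1,[-0.21,0,0],0],
    [1,[-0.21,0,0],0]
  ]
}}

```text
t: 6.6
eef_pos: [0.4534, -0.29, 0.0851]
tool_rot: [0.0, 0.874, 0.486, -0.0]
contact_force: [0.2, -1.2, 4.6]
gripper_width: -0.004
grasp_force: 2.4
```

{"name": "apply_moves", "arguments": {
  "deltas": [
    [1,[-0.01,0,0],0],
    [1,[-0.02,0,0],0],
    [1,[-0.03,0,0],0],
    [1,[-0.04,0,0],0],
    [1,[-0.04,0,0],0]
  ]
}}

```text
t: 7.1
eef_pos: [0.4495, -0.296, 0.085]
tool_rot: [-0.0, 0.874, 0.486, -0.0]
contact_force: [1.3, 1.5, 5.1]
gripper_width: 0.0
grasp_force: 2.4
```

{"name": "apply_moves", "arguments": {
  "deltas": [
    [1,[-0.01,0,0],0],
    [1,[-0.02,0,0],0],
    [1,[-0.03,0,0],0],
    [1,[-0.03,0,0],0]
  ]
}}

```text
t: 7.5
eef_pos: [0.4461, -0.3017, 0.0851]
tool_rot: [0.0, 0.874, 0.486, -0.0]
contact_force: [1.8, 1.9, 4.7]
gripper_width: -0.0
grasp_force: 2.4
```

```bash
python3 - <<'E'
from station import bot
import cv2
from h import *
o=bot.get_obs();todo(o,[.4974,-.2199,.087])
p=bot.read_camera('scene');cv2.imwrite('pics/s4.png',cv2.resize(p['color'][270:400,180:370,::-1],None,fx=4,fy=4,interpolation=cv2.INTER_CUBIC))
E
```

```text
t 7.5 tcp [ 0.44609398 -0.30174685  0.08506357] F [1.79109711 1.87217413 4.66828341] gw -0.0003229497233531162
tool x angle 58.10690090779056 z [-3.05146121e-04 -1.75143662e-04 -9.99999938e-01] units [ 0.48298539  0.00158826 -0.00983211]
```

View pics/s4.png

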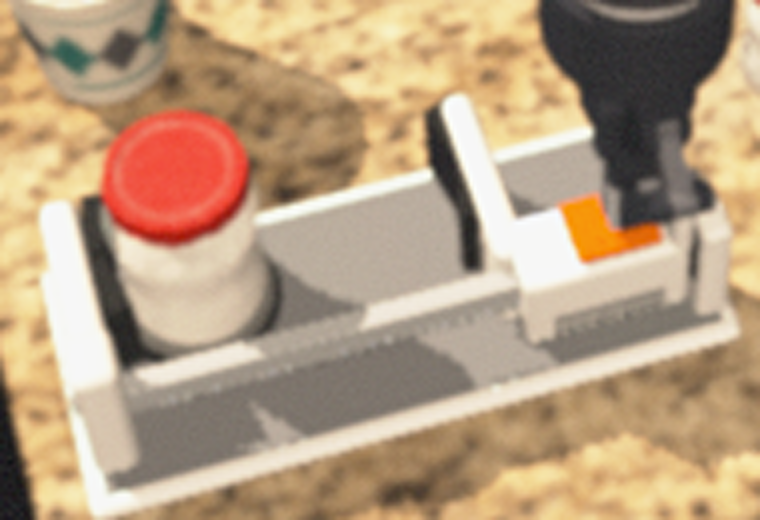

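The jaw is close to the end stop, with the finger at the wall. I'll push until a clear stop force shows.

{"name": "apply_moves", "arguments": {
  "deltas": [
    [1,[-0.01,0,0],0],
    [1,[-0.02,0,0],0],
    [1,[-0.02,0,0],0]
  ]
}}

```text
t: 7.85
eef_pos: [0.4445, -0.3045, 0.0851]
tool_rot: [-0.0, 0.874, 0.486, 0.0]
contact_force: [2.7, 2.9, 3.7]
gripper_width: -0.002
grasp_force: 3.0
```

{"name": "apply_moves", "arguments": {
  "deltas": [
    [1,[-0.01,0,0],0],
    [1,[-0.02,0,0],0],
    [1,[-0.02,0,0],0]
  ]
}}

```text
t: 8.15
eef_pos: [0.4445, -0.3046, 0.0852]
tool_rot: [-0.001, 0.873, 0.487, 0.002]
contact_force: [6.1, 11.6, 5.0]
gripper_width: -0.0
grasp_force: 8.1
```

It has stalled at 13 N, so the jaw is at the end stop. I'll ease off the command slightly so it still rests on the wall, then lift straight up.

{"name": "apply_moves", "arguments": {
  "deltas": [
    [1,[0.015,0,0],0],
    [1,[0.015,0,0],0],
    [1,[0.015,0,-0.04],0],
    [1,[0.015,0,-0.08],0],
    [1,[0.015,0,-0.12],0],
    [1,[0.015,0,-0.2],0],
    [1,[0.015,0,-0.35],0],
    [1,[0.015,0,-0.5],0],
    [1,[0.015,0,-0.6],0],
    [1,[0.015,0,-0.6],0],
    [1,[0.015,0,-0.6],0]
  ]
}}

```text
t: 9.25
eef_pos: [0.4425, -0.3064, 0.2045]
tool_rot: [-0.0, 0.874, 0.485, -0.001]
contact_force: [0.4, 0.6, -0.8]
gripper_width: 0.001
grasp_force: 0.0
```

```bash
python3 - <<'E'
from station import bot
import cv2
from h import *
o=bot.get_obs();todo(o,[.4974,-.2199,.087])
p=bot.read_camera('scene');cv2.imwrite('pics/s5.png',cv2.resize(p['color'][270:400,180:370,::-1],None,fx=4,fy=4,interpolation=cv2.INTER_CUBIC))
for d in bot.look_for(p,'thumb_pad')[:1]+bot.look_for(p,'sugar_jar')[:2]:print(d)
E
```

```text
t 9.25 tcp [ 0.44251372 -0.30643356  0.20447401] F [ 0.37623085  0.57005505 -0.76877101] gw 0.0013215767041579827
tool x angle 58.055324846624075 z [-1.57975220e-03 -4.90724934e-04 -9.99998632e-01] units [0.51308116 0.00458093 0.58672341]
{'point': [0.4443, -0.2909, 0.0927], 'confidence': 0.72}
{'point': [0.4683, -0.4444, 0.0558], 'confidence': 0.92}
{'point': [0.5774, -0.1723, 0.095], 'confidence': 0.89}
```

View pics/s5.png

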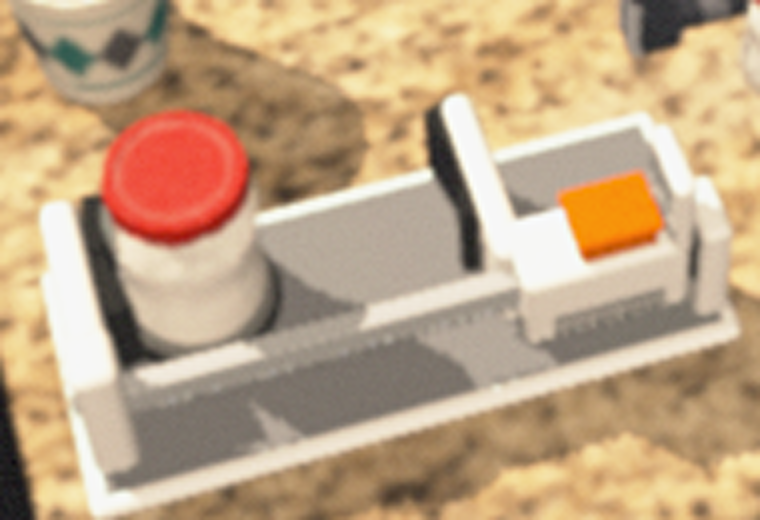

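The pad is up again and has travelled 84.7 mm to the stop. The jar is standing unmoved and the robot is clear.

```bash
python3 -c "
from station import bot
print(bot.hand_in())"
```

```text
the job is handed in; nothing more can be done
None
```

The clamp is open and the job is handed in: the jaw measured 84.7 mm back against the end stop, the release is up, the jar stands where it was, and the arm is clear; the hand-in returned no verdict.

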